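# Put the quadcopter on its service stand and fit the battery

## Task

Set the quadcopter level and centred on the small green pad of the raised service stand, with its length in line with the stand's red stripe (nose either way), let go, and then lay the yellow battery flat and square between the white lips of the tray on its back (either way round). Set both down gently rather than dropping them, and leave the blue battery, the blue tape roll and the white glue bottle where they are.

Things in the scene. Friction and masses are not known exactly. Their poses are not given: they have to be found in the camera images.
- drone: Quadcopter, 225 x 220 x 75 mm, about 0.34 kg, balanced at its middle. Origin on the ground under its middle, x to the nose (orange band), z up. Black body 130 x 52 mm (x, y), from 36 mm (flat belly) to 66 mm (tray) above the origin; grip its bare 52 mm sides at mid-length. Skids along x at y +-42, 6 mm high, legs at x +-35; red arms to motors at x +-75, y +-72; guards stay outside |x| 35.
- drone_belly (a point): Centre of the quadcopter's flat belly, 36 mm above its origin; axes as the quadcopter.
- drone_tray (a point): Centre of the tray floor on the quadcopter's back, 66 mm above its origin; axes as the quadcopter. The tray is 114 mm (x) by 42 mm (y) between white lips 9 mm high, 3 mm thick: one across each end, and along the sides only where |x| is over 35 mm, so fingers can come down beside the battery at the middle.
- stand: Service stand, fixed. Origin at the centre of its underside. Aluminium base 130 x 100 mm (x, y), 12 mm thick, red stripe along its x; a post 26 x 30 mm carries a flat green pad 36 mm (x) by 46 mm (y), 14 mm thick, its top 110 mm above the counter. The quadcopter rests on the pad by its belly, skids hanging free on either side.
- stand_top (a point): Centre of the top of the stand's green pad, 110 mm above the counter; x along the red stripe.
- battery: Yellow battery pack with black ends, loose, 104 x 34 x 30 mm (x, y, z), 0.17 kg (0.14 to 0.20). Origin at the centre of its underside, x along its length.
- spare: Blue battery pack with black ends, same size as the yellow one; must stay where it is. Origin at the centre of its underside, x along its length.
- tape: Blue tape roll lying flat, 90 mm across, 22 mm high, loose; leave it. Origin at the centre of its underside.
- glue: Small white glue bottle with a red cap, 44 mm across, 100 mm high, loose; leave it. Origin at the centre of its underside.
Mind the look-alikes: they are no part of the job. Of the things shaped like the battery, the yellow one is meant. Several things have the shape of the stand; the one meant has the colours described above.

How it is judged:
On the way, in this order (a step that is already met when the one before it is completed fails the run):
1. the quadcopter stands let go, level, centred and in line on the stand's pad (z of drone_belly in the frame of stand_top between -0.004 and 0.004 m and horizontal distance between drone_belly and stand_top below 0.015 m and angle between drone's own z axis and vertical below 0.06 rad and angle between the x axis of drone and the x axis of stand, either way round below 0.2 rad and linear speed of drone below 0.02 m/s and contact force between the fingers and drone below 0.1 N), for 0.2 s.
2. the yellow battery lies let go, flat and square in the tray (x of battery in the frame of drone_tray between -0.009 and 0.009 m and y of battery in the frame of drone_tray between -0.007 and 0.007 m and z of battery in the frame of drone_tray between -0.003 and 0.003 m and angle between the x axis of battery and the x axis of drone, either way round below 0.12 rad and angle between the z axis of battery and the z axis of drone, either way round below 0.05 rad and angle between battery's own z axis and vertical below 0.3 rad and linear speed of battery below 0.02 m/s and contact force between the fingers and battery below 0.1 N), for 0.2 s.
At the end, for the whole second after the job is handed in: Quadcopter's belly on the pad (height 4 mm, centres 15 mm, tilt 0.06 rad, within 0.2 rad of the stripe); yellow battery on the tray floor (3 mm; 9 mm lengthwise, 7 mm across, turned under 0.12, tipped under 0.05 rad from the quadcopter), right side up; both still and released (all of step 1 and all of step 2); the robot touches nothing.
It fails at once if the quadcopter is dropped (over 0.5 m/s while the fingers do not touch it) (contact force between the fingers and drone below 0.05 N and linear speed of drone above 0.5 m/s).
It fails at once if the battery is dropped (over 0.5 m/s while the fingers do not touch it) (contact force between the fingers and battery below 0.05 N and linear speed of battery above 0.5 m/s).
It fails at once if the quadcopter is tipped more than 0.6 rad (angle between drone's own z axis and vertical above 0.6 rad).
It fails at once if something hits or presses the quadcopter onto the stand with more than 60 N (contact force between drone and stand above 60 N).
It fails at once if the blue battery, the tape roll or the glue bottle is moved more than 30 mm (distance of any of spare, tape, glue from where it was at the start of the episode above 0.03 m).
It also fails if it takes over 64 s, if anything falls off the work surface, if the arm or the gripper's body presses on something with over 40 N, if the wrist force passes 120 N, or if a joint passes its speed limit or range.

## Robot

A 6-joint arm with a two-finger parallel gripper is mounted at the origin on the work surface. World frame = base frame: x ahead of the robot, y to its left, z up, the work surface at z = 0. Lengths are in m, angles in rad, forces in N, time in s.
With the tool pointing down it reaches from about 0.35 to 0.975 m from the base axis. Payload 7.1 kg.
Tool frame: the origin (TCP) lies on the centre line of the jaws, within the pads' length; the fingertips stand 17 mm ahead of it and the grasp point (between the pads) lies 2 mm behind it; z points along the fingers, y is the direction in which the jaws open and shut (so a half turn about z gives the same grasp; the last joint's range is limited). The gripper opens to 88 mm and grips with 3 to 60 N. Pads are 20 mm wide; open, the fingers measure 115 mm over their backs; the gripper's body (75 mm by 178 mm) begins 61 mm behind the grasp point.
Start: joints at [1.161, 0.423, 1.63, -0, 1.089, -0.019], TCP at [0.238, 0.578, 0.24] pointing down, gripper open.
Joint ranges: [-3, 3], [-0.9, 2.11], [0.09, 2.58], [-1.31, 4.45], [0.11, 2.69], [-2.54, 2.54]. Speed limits (rad/s): [2.39, 2.39, 3.01, 3.14, 3.14, 3.14].

## Interface

Orientations are given as a rotation vector (axis times angle).
In Python, from plant import ctrl gives the robot as it stands.
- The arm moves only by the tool send_rows, never from a script. Its arguments are lists of equal length, an entry for each row: "slide": the shift along the tool's x, y, z in mm, a list of three; "roll": the turn about the tool's z in rad. In form: {"slide": [[dx, dy, dz], ...], "roll": [roll, ...]}. A call has 1 to 20 rows; each row shifts and turns the commanded pose from where the row before left it, along the tool's axes as they then stand; what a row does not reach is not made up. A row lasts 1/8 s, in which the tool goes at most 62.5 mm and 10.7 degrees, less where a joint would pass 70% of its speed; a pose out of reach is approached as far as the arm can. A call with a gripper value outside its range is refused whole. "grip" is the closure, from 0 (fully open) to 1 (shut), set as the call begins (left out, the last holds). The fingers move at their own pace and stop on an object; "newtons" is the grip in N (left out, the last holds). Time passes only in rows, so rows that do not move let the fingers close. It gives the time, the measured TCP pose, the force and the opening at its end, in the units of the state.
- ctrl.sense(): the state, without advancing time (a new reading comes with each control period).
- ctrl.capture(name): name is "scene" or "top" or "wrist"; returns the picture (480x640x3 uint8, red, green, blue); there is no depth.
- ctrl.calibration(name): a dict with "camera_matrix" (3x3 intrinsics, pixels), "k1" (the pictures are not rectified: a ray, as slopes to the right and down, at radius r is drawn at 1 + k1 r^2 times it, then the intrinsics apply), "rvec" (rotation vector, rad) and "tvec" (3), from world to camera coordinates, as OpenCV has them. Camera axes: x right, y down, z forward; pixel columns grow to the right and rows downward; lengths in m; the calibration is good to about 2 mm. A picture is of the moment at which its call begins: read the wrist's pose just before it. calibration takes no time and is no camera call; for the wrist camera it gives the pose at the moment of the call.
- ctrl.finish_job(): hands the job in, once; it reports no verdict.
The state is a dict: "time_s": time; "qpos": joint angles; "joint_velocities": joint speeds; "effort": joint torques, N m; "ee_pos": TCP position; "eef_rot": TCP orientation; "contact_force": force on the tool from outside, world axes, zero at the start; "moment": the same for the moment, N m; "finger_gap": finger opening in m.
Only numpy, scipy, OpenCV 4.12 (cv2) and the standard library are available. Lean on these libraries where they do the work, as an engineer would, in place of code of your own. Each camera call takes 0.05 s, during which the arm holds its last target. There are 200 camera calls.

## Working session

There is one attempt and no reset: what is moved stays moved. The work goes in short steps, Python scripts to look and compute and a tool call to move; the robot and the scene stay as the last step left them, time stands still between calls to the robot, and variables do not carry over. Pictures are saved under pics/ and viewed, about 8 in all and at most 12, crops included, and the job is handed in when it is done.

Besides the shell and the picture viewer there is one more tool, called by a JSON object that holds its "api" and its "payload", one argument or row to a line. send_rows: Moves the arm, as the interface text tells. Its arguments: {"type":"object","properties":{"slide":{"type":"array","items":{"type":"array","items":{"type":"number"}}},"roll":{"type":"array","items":{"type":"number"}},"grip":{"type":"number"},"newtons":{"type":"number"}},"required":["slide","roll"]}

```bash
mkdir -p pics; ls
cat > h.py <<'E'
import numpy as np, cv2
from scipy.spatial.transform import Rotation as R
from plant import ctrl
def cap(n,f=None):
    c=ctrl.calibration(n); im=ctrl.capture(n)
    if f: cv2.imwrite('pics/'+f+'.png',im[:,:,::-1])
    return im,c
def ray(c,uv):
    K=np.array(c['camera_matrix']); k1=c['k1']
    p=cv2.undistortPoints(np.float64(uv).reshape(-1,1,2),K,np.array([k1,0,0,0.])).reshape(-1,2)
    Rm=cv2.Rodrigues(np.float64(c['rvec']))[0]
    o=-Rm.T@np.float64(c['tvec']).ravel()
    return o,np.c_[p,np.ones(len(p))]@Rm
def onplane(c,uv,z):
    o,d=ray(c,uv); return o+d*((z-o[2])/d[:,2])[:,None]
def proj(c,P):
    return cv2.projectPoints(np.float64(P).reshape(-1,1,3),np.float64(c['rvec']),np.float64(c['tvec']),np.array(c['camera_matrix']),np.array([c['k1'],0,0,0.]))[0].reshape(-1,2)
E
python3 - <<'E'
from h import *
a,c=cap('top','top0'); b,d=cap('scene','scene0')
for q in(c,d): print(ray(q,[[320,240]]),q['k1'])
s=ctrl.sense(); print(s['ee_pos'],s['eef_rot'],s['finger_gap'],R.from_rotvec(s['eef_rot']).as_matrix().round(3))
E
```

```text
pics
(array([ 0.2431043 , -0.03703739,  1.28135043]), array([[ 0.2127983 , -0.01012182, -0.97720529]])) -0.053556012032236665
(array([ 1.34930451, -0.60600711,  0.88370638]), array([[-0.67364367,  0.42781069, -0.60268516]])) -0.041130800228378415
[0.23789238 0.57747798 0.23900844] [-6.09998148e-01 -3.08152717e+00  1.97208631e-03] 0.08785942521583773 [[-0.925  0.381 -0.001]
 [ 0.381  0.925 -0.001]
 [ 0.    -0.001 -1.   ]]
```

View pics/top0.png

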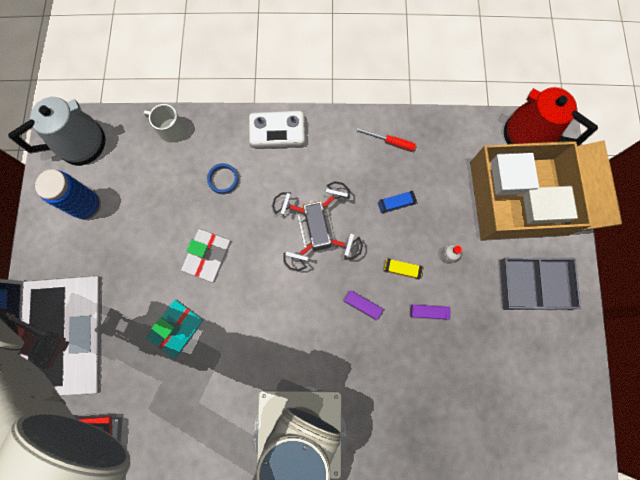

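View pics/scene0.png

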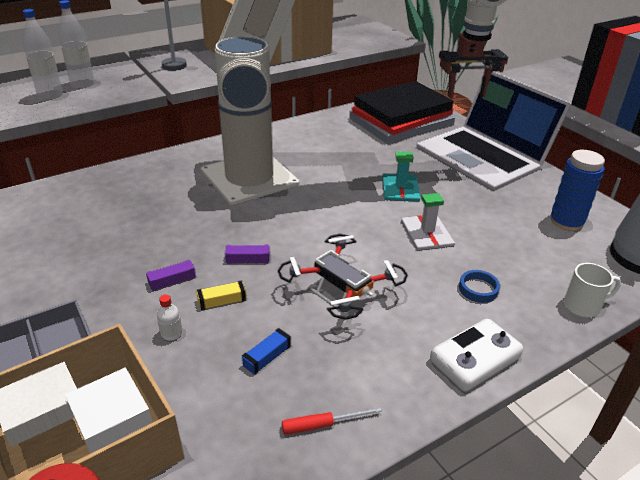

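The top view shows the drone near (317,225), the aluminium stand near (207,255), the teal decoy near (175,328) and the yellow battery near (403,268). The scene view agrees.

```bash
cat >> h.py <<'E'
def blobs(im,lo,hi,amin=30):
    hsv=cv2.cvtColor(im,cv2.COLOR_RGB2HSV); m=cv2.inRange(hsv,lo,hi)
    m=cv2.morphologyEx(m,cv2.MORPH_CLOSE,np.ones((3,3)))
    return [q for q in cv2.findContours(m,cv2.RETR_EXTERNAL,cv2.CHAIN_APPROX_NONE)[0] if cv2.contourArea(q)>=amin]
def rect(c,q,z):
    P=onplane(c,q.reshape(-1,2).astype(float),z)[:,:2]
    (x,y),(w,h),a=cv2.minAreaRect((P*1000).astype(np.float32))
    if w<h: w,h,a=h,w,a+90
    return np.array([x,y,w,h]).round(1),round(np.deg2rad((a+90)%180-90),3)
E
python3 - <<'E'
from h import *
im=cv2.imread('pics/top0.png')[:,:,::-1].copy(); c=ctrl.calibration('top')
for n,lo,hi,z in(('green',(50,120,60),(70,255,255),.11),('yellow',(22,150,100),(32,255,255),.03),('red',(0,150,90),(6,255,255),.012),('red',(175,150,90),(180,255,255),.012)):
    for q in blobs(im,lo,hi): print(n,q.reshape(-1,2).mean(0).round(),*rect(c,q,z))
print(onplane(c,[[317,225]],.066))
print(onplane(c,[[316,203],[305,206],[327,203]],.07),onplane(c,[[207,255]],.012))
E
```

```text
green [162. 327.] [267.9 347.2  47.4  36.6] 0.967
green [197. 248.] [473.7 272.9  46.3  33.9] 1.205
yellow [400. 268.] [ 439.2 -274.6   94.1   35.3] 1.356
red [ 95. 420.] [ 23.  550.   85.4  15.4] -1.54
red [183. 316.] [301.1 325.8  47.6   9.6] -0.589
red [199. 267.] [438.4 287.2  49.7   9.5] -0.349
red [457. 249.] [ 497.  -437.7   23.2   17.3] -1.563
red [306. 249.] [493.3 -10.8  40.3  10.5] -0.831
red [337. 243.] [512.1 -99.   40.   10.7] 1.295
red [211. 241.] [513.8 260.3  42.4   9.2] -0.349
red [296. 208.] [612.2  18.2  43.   11.1] 1.277
red [328. 201.] [634.1 -71.8  39.8   8.3] -0.759
red [400. 142.] [ 819.  -286.9   90.    26.6] 1.235
red [541. 116.] [ 909.2 -725.2  252.4  150.7] -0.695
red [516. 132.] [ 860.6 -637.7   74.2   47.3] 0.329
red [543. 130.] [ 856.4 -727.2   98.3   70.5] -0.502
red [522. 113.] [ 923.2 -663.    46.5   39.5] 1.485
[[ 0.54956187 -0.04117359  0.066     ]]
[[ 0.61086265 -0.03792606  0.07      ]
 [ 0.60202304 -0.00780721  0.07      ]
 [ 0.61112668 -0.0681546   0.07      ]] [[0.47335014 0.26815099 0.012     ]]
```

{"api": "send_rows", "payload": {
  "slide": [
    [-40,-35,0],
    [-40,-35,0],
    [-40,-35,0],
    [-40,-35,0],
    [-40,-35,0],
    [-40,-35,0],
    [-40,-35,0],
    [-40,-35,0],
    [-40,-35,0],
    [-40,-35,0],
    [-40,-35,0],
    [-40,-35,0],
    [-44,-33,0],
    [0,0,0],
    [0,0,0],
    [0,0,0],
    [0,0,0],
    [0,0,0]
  ],
  "roll": [0,0,0,0,0,0,0,0,0,0,0,0,0,-0.155,-0.155,-0.155,-0.155,0]
}}

```text
time_s: 2.35
ee_pos: [0.5498, -0.0406, 0.2394]
eef_rot: [0.357, -3.121, -0.0]
contact_force: [-0.1, -0.4, 0.0]
finger_gap: 0.0879
```

Run:
```python
from h import *
s=ctrl.sense(); print(s['time_s'],s['ee_pos'],R.from_rotvec(s['eef_rot']).as_matrix().round(3),s['qpos'])
a,c=cap('wrist','w1'); print(ray(c,[[320,240]])); print(proj(c,[[.55,-.041,.066],[.473,.272,.11]]))
```

```text
2.35 [ 0.54976113 -0.04057787  0.23938933] [[-0.974 -0.226 -0.001]
 [-0.226  0.974  0.   ]
 [ 0.001  0.    -1.   ]] [-9.52496253e-02  3.16130932e-01  1.79409530e+00 -3.40151517e-05
  1.03195433e+00 -1.89386236e+00]
(array([ 0.47042412, -0.05797929,  0.38337638]), array([[ 0.28792334,  0.07108738, -0.95502357]]))
[[316.70758448 220.66680506]
 [733.21169694 230.7052599 ]]
```

View pics/w1.png

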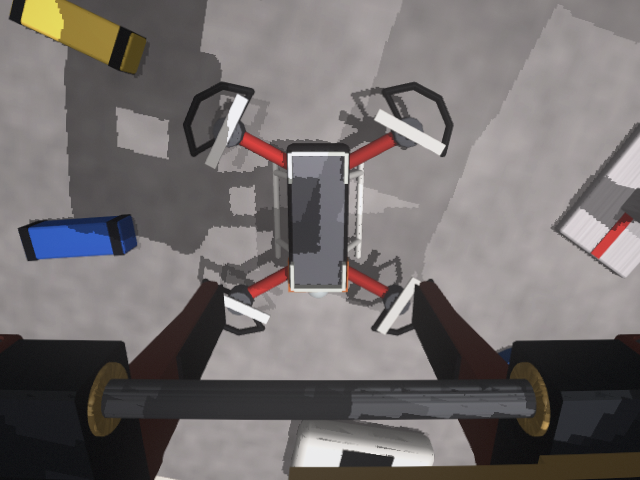

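The wrist view shows the drone's tray with white lip corners at about (290,153), (349,152), (290,291) and (347,291). It sits nearly square to the tool.

Run:
```python
from h import *
c=ctrl.calibration('wrist'); s=ctrl.sense(); T=R.from_rotvec(s['eef_rot']).as_matrix()
P=onplane(c,[[290,152],[349,152],[347.5,291],[290.5,291]],.075); m=P.mean(0)
print(P.round(4),m, np.linalg.norm(P[0]-P[3]),np.linalg.norm(P[0]-P[1]))
v=P[2:].mean(0)-P[:2].mean(0); print('yaw',np.arctan2(v[1],v[0]),'tool delta mm',(T.T@(m-s['ee_pos']))*1000)
print('tool x yaw',np.arctan2(T[1,0],T[0,0])+np.pi)
```

```text
[[ 0.4984 -0.0743  0.075 ]
 [ 0.4879 -0.0292  0.075 ]
 [ 0.6036 -0.001   0.075 ]
 [ 0.6148 -0.0496  0.075 ]] [ 0.55116358 -0.03853598  0.075     ] 0.1190279974554327 0.04628851302441632
yaw 0.22421980527393862 tool delta mm [ -1.89971538   1.62057243 164.42536824]
tool x yaw 0.2259680095863712
```

{"api": "send_rows", "payload": {
  "slide": [
    [-2,1.5,30],
    [0,0,35],
    [0,0,35],
    [0,0,35],
    [0,0,25],
    [0,0,15],
    [0,0,9],
    [0,0,0],
    [0,0,0]
  ],
  "roll": [0,0,0,0,0,0,0,0,0]
}}

```text
time_s: 3.52
ee_pos: [0.5522, -0.0387, 0.0565]
eef_rot: [-0.359, 3.12, -0.0]
contact_force: [1.0, 0.0, -0.3]
finger_gap: 0.0879
```

{"api": "send_rows", "payload": {
  "slide": [
    [0,0,0],
    [0,0,0],
    [0,0,0],
    [0,0,0],
    [0,0,0],
    [0,0,0]
  ],
  "roll": [0,0,0,0,0,0],
  "grip": 1,
  "newtons": 25
}}

```text
time_s: 4.28
ee_pos: [0.5518, -0.0388, 0.0558]
eef_rot: [-0.359, 3.121, -0.0]
contact_force: [0.4, -0.6, 2.7]
finger_gap: 0.0519
```

{"api": "send_rows", "payload": {
  "slide": [
    [0,0,-5],
    [0,0,-15],
    [0,0,-25],
    [0,0,-30],
    [0,0,-30],
    [0,0,-25],
    [0,0,-10],
    [0,0,0]
  ],
  "roll": [0,0,0,0,0,0,0,0]
}}

```text
time_s: 5.28
ee_pos: [0.5517, -0.0386, 0.1963]
eef_rot: [-0.359, 3.12, -0.0]
contact_force: [0.6, 0.2, -4.6]
finger_gap: 0.052
```

{"api": "send_rows", "payload": {
  "slide": [
    [-5,12,0],
    [-11,27,0],
    [-11,27,0],
    [-11,27,0],
    [-11,27,0],
    [-11,27,0],
    [-11,27,0],
    [-11,27,0],
    [-11,27,0],
    [-9,21,0],
    [0,0,0],
    [0,0,0],
    [0,0,0],
    [0,0,0],
    [0,0,0],
    [0,0,0],
    [0,0,0],
    [0,0,0]
  ],
  "roll": [0,0,0,0,0,0,0,0,0,0,0.09,0.12,0.12,0.12,0.09,0.04,0,0]
}}

```text
time_s: 7.52
ee_pos: [0.5941, 0.2272, 0.1952]
eef_rot: [-0.547, -3.093, 0.001]
contact_force: [0.1, 0.5, -3.9]
finger_gap: 0.0519
```

Run:
```python
from h import *
s=ctrl.sense(); print(s['time_s'],s['ee_pos'],R.from_rotvec(s['eef_rot']).as_matrix().round(3),s['qpos'],s['finger_gap'])
a,c=cap('wrist','w2'); print(proj(c,[[.4735,.272,.11]]))
for q in blobs(a,(50,120,60),(70,255,255),200): print(q.reshape(-1,2).mean(0).round(),*rect(c,q,.11))
for q in blobs(a,(0,150,90),(6,255,255),100): print('r',q.reshape(-1,2).mean(0).round(),*rect(c,q,.012))
```

```text
7.525 [0.59412873 0.22716869 0.19522267] [[-0.939  0.343 -0.001]
 [ 0.343  0.939 -0.   ]
 [ 0.001 -0.    -1.   ]] [ 3.46493152e-01  4.89858078e-01  1.63602057e+00  3.74328972e-06
  1.01648268e+00 -8.74398754e-01] 0.05186902464354478
[[318.53313895  30.37857056]]
[322.  32.] [475.6 273.3  44.8  32.7] 1.226
r [395. 429.] [837.4 229.   45.4  21.8] 0.67
r [242. 429.] [780.5  70.6  44.5  21.3] -1.366
r [435. 179.] [596.1 332.6  92.   25.2] -1.442
r [196. 176.] [524.7 144.2  92.7  26.8] 0.744
r [322. 105.] [506.7 262.1  34.6   9.8] -0.351
```

View pics/w2.png

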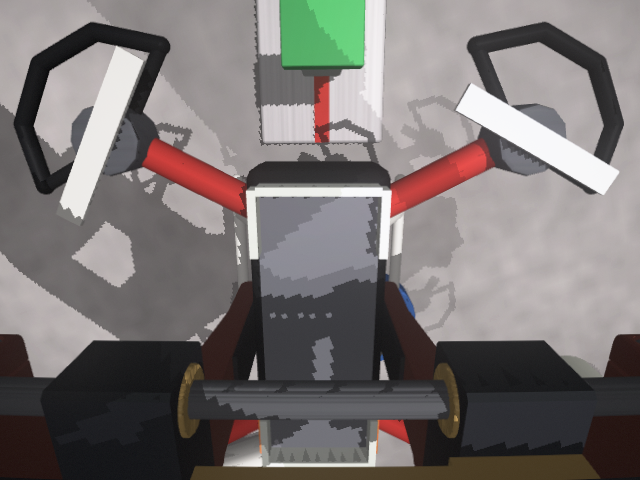

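The wrist view shows the pad's near edge at row 67, u 281–364. The held drone's rear lip runs from about (247,189) to (391,189), square to the stripe.

Run:
```python
from h import *
c=ctrl.calibration('wrist'); s=ctrl.sense(); T=R.from_rotvec(s['eef_rot']).as_matrix(); p=np.array(s['ee_pos'])
f=lambda uv,z:((onplane(c,uv,z)-p)@T*1000).round(1)
print(f([[281,67],[364,67],[322,67]],.11)); print(f([[247,189],[391,189]],p[2]+.0192))
print((T.T@(np.array([.474,.2735,.11])-p)*1000).round(1))
```

```text
[[110.2 -19.9  85.4]
 [110.3  25.9  85.4]
 [110.2   2.7  85.4]]
[[ 60.4 -22.5 -19.2]
 [ 60.4  24.5 -19.2]]
[128.8   2.4  85.4]
```

{"api": "send_rows", "payload": {
  "slide": [
    [6,0,0],
    [15,0.5,0],
    [22,0.5,0],
    [25,0.5,0],
    [25,0.5,0],
    [20,0,0],
    [11,0,0],
    [4,0,0],
    [0,0,0],
    [0,0,8],
    [0,0,15],
    [0,0,15],
    [0,0,12],
    [0,0,7],
    [0,0,4],
    [0,0,0]
  ],
  "roll": [0,0,0,0,0,0,0,0,0,0,0,0,0,0,0,0]
}}

```text
time_s: 9.57
ee_pos: [0.4749, 0.2729, 0.1346]
eef_rot: [-0.548, -3.093, 0.0]
contact_force: [-0.1, 0.4, -4.4]
finger_gap: 0.0519
```

{"api": "send_rows", "payload": {
  "slide": [
    [0,0,1],
    [0,0,1],
    [0,0,1],
    [0,0,0.5],
    [0,0,0]
  ],
  "roll": [0,0,0,0,0]
}}

```text
time_s: 10.2
ee_pos: [0.4748, 0.2728, 0.1312]
eef_rot: [-0.548, -3.093, 0.0]
contact_force: [0.6, 0.6, -4.5]
finger_gap: 0.0517
```

{"api": "send_rows", "payload": {
  "slide": [
    [0,0,0.5],
    [0,0,0.5],
    [0,0,0.5],
    [0,0,0]
  ],
  "roll": [0,0,0,0]
}}

```text
time_s: 10.7
ee_pos: [0.4748, 0.2729, 0.1298]
eef_rot: [-0.548, -3.093, 0.0]
contact_force: [-1.2, -0.6, -0.4]
finger_gap: 0.0517
```

{"api": "send_rows", "payload": {
  "slide": [
    [0,0,0],
    [0,0,0],
    [0,0,0],
    [0,0,0]
  ],
  "roll": [0,0,0,0],
  "grip": 0.2
}}

```text
time_s: 11.2
ee_pos: [0.4749, 0.2729, 0.1297]
eef_rot: [0.548, 3.093, 0.0]
contact_force: [-0.5, -0.0, 0.1]
finger_gap: 0.0701
```

{"api": "send_rows", "payload": {
  "slide": [
    [0,0,-6],
    [0,0,-15],
    [0,0,-25],
    [0,0,-35],
    [0,0,-35],
    [0,0,-20],
    [0,0,0],
    [0,0,0]
  ],
  "roll": [0,0,0,0,0,0,0,0],
  "grip": 0
}}

```text
time_s: 12.2
ee_pos: [0.4744, 0.2726, 0.2653]
eef_rot: [-0.548, -3.093, 0.001]
contact_force: [0.6, -0.1, -1.1]
finger_gap: 0.088
```

Run:
```python
from h import *
s=ctrl.sense(); print(s['time_s'],s['ee_pos'],s['qpos'])
a,c=cap('wrist','w3')
```

```text
12.2 [0.47441    0.27264752 0.26534912] [ 4.99879050e-01  2.79168910e-01  1.77937850e+00 -2.86181247e-05
  1.08357512e+00 -7.20119411e-01]
```

View pics/w3.png

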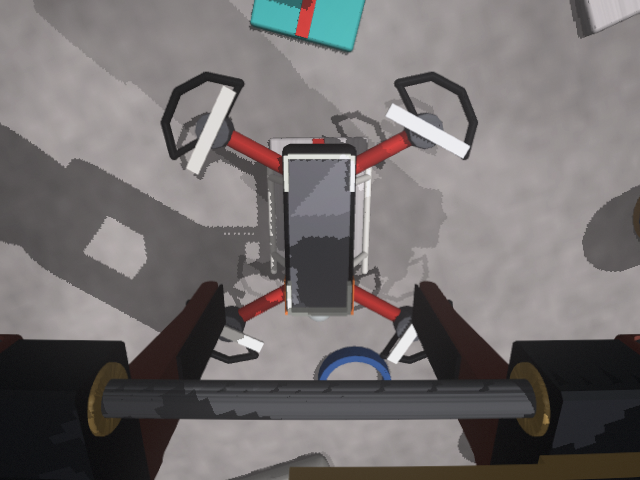

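The drone sits level and square on the pad, with lip corners at about (284,156), (356,156), (286,313) and (354,313). Next is the battery.

{"api": "send_rows", "payload": {
  "slide": [
    [-12,-40,0],
    [-12,-40,0],
    [-12,-40,0],
    [-12,-40,0],
    [-12,-40,0],
    [-12,-40,0],
    [-12,-40,0],
    [-12,-40,0],
    [-12,-40,0],
    [-12,-40,0],
    [-12,-40,0],
    [-12,-40,0],
    [-11,-46,0],
    [0,0,0]
  ],
  "roll": [0,0,0,0,0,0,0,0,0,0,0,0,0,0]
}}

```text
time_s: 14.0
ee_pos: [0.4389, -0.2765, 0.2645]
eef_rot: [-0.554, -3.091, -0.001]
contact_force: [-0.1, 0.8, -0.8]
finger_gap: 0.0878
```

{"api": "send_rows", "payload": {
  "slide": [
    [0,0,0],
    [0,0,0],
    [0,0,0],
    [0,0,0],
    [0,0,0],
    [0,0,20],
    [0,0,20],
    [0,0,20],
    [0,0,20],
    [0,0,0],
    [0,0,0]
  ],
  "roll": [0.16,0.16,0.16,0.16,0.16,0.16,0.16,0.16,0.155,0,0]
}}

```text
time_s: 15.38
ee_pos: [0.4398, -0.2738, 0.1859]
eef_rot: [-2.443, -1.974, 0.0]
contact_force: [0.2, 0.3, 0.3]
finger_gap: 0.0876
```

Run:
```python
from h import *
s=ctrl.sense(); T=R.from_rotvec(s['eef_rot']).as_matrix(); p=np.array(s['ee_pos']); print(s['time_s'],p,T.round(3),s['qpos'])
a,c=cap('wrist','w4')
for q in blobs(a,(20,120,60),(34,255,255),300): print(q.reshape(-1,2).mean(0).round(),*rect(c,q,.03))
```

```text
15.375 [ 0.43980315 -0.27382623  0.1859079 ] [[ 0.21   0.978 -0.   ]
 [ 0.978 -0.21   0.   ]
 [ 0.    -0.    -1.   ]] [-5.79906211e-01  3.41948765e-01  1.90636156e+00  1.25692465e-04
  8.93616302e-01 -3.68448359e-01]
[321. 232.] [ 440.2 -280.4   80.4   33.2] 1.357
```

View pics/w4.png

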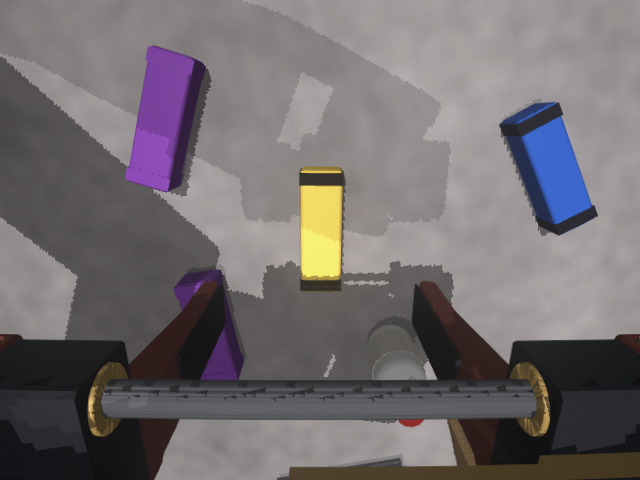

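The wrist view shows the yellow battery at u 300–343, rows about 168–290, square to the tool. The blue battery and glue bottle are clear.

Run:
```python
from h import *
c=ctrl.calibration('wrist'); s=ctrl.sense(); T=R.from_rotvec(s['eef_rot']).as_matrix(); p=np.array(s['ee_pos'])
f=lambda uv,z:((onplane(c,uv,z)-p)@T*1000).round(1)
for z in(.03,0): print(z,f([[321,167],[321,171],[321,187],[321,281],[321,290]],z))
print(f([[300,230],[343,230]],.03))
im=cv2.imread('pics/w4.png'); print([(r,*im[r,321]) for r in list(range(164,190,2))+list(range(276,294,2))])
```

```text
0.03 [[ 47.7   1.8 156.3]
 [ 44.6   1.8 156.3]
 [ 32.2   1.9 156.3]
 [-47.5   2.1 156.3]
 [-55.8   2.2 156.3]]
0 [[ 44.3   2.1 186.3]
 [ 40.9   2.1 186.3]
 [ 27.2   2.1 186.3]
 [-60.5   2.4 186.3]
 [-69.6   2.4 186.3]]
[[ -2.8 -15.  156.3]
 [ -2.8  19.8 156.3]]
[(164, np.uint8(132), np.uint8(134), np.uint8(139)), (166, np.uint8(105), np.uint8(128), np.uint8(139)), (168, np.uint8(60), np.uint8(121), np.uint8(144)), (170, np.uint8(72), np.uint8(150), np.uint8(179)), (172, np.uint8(90), np.uint8(192), np.uint8(225)), (174, np.uint8(45), np.uint8(49), np.uint8(53)), (176, np.uint8(46), np.uint8(51), np.uint8(55)), (178, np.uint8(46), np.uint8(52), np.uint8(56)), (180, np.uint8(46), np.uint8(52), np.uint8(57)), (182, np.uint8(45), np.uint8(51), np.uint8(56)), (184, np.uint8(46), np.uint8(51), np.uint8(57)), (186, np.uint8(90), np.uint8(186), np.uint8(219)), (188, np.uint8(103), np.uint8(219), np.uint8(242)), (276, np.uint8(106), np.uint8(227), np.uint8(239)), (278, np.uint8(70), np.uint8(149), np.uint8(177)), (280, np.uint8(46), np.uint8(81), np.uint8(93)), (282, np.uint8(38), np.uint8(49), np.uint8(54)), (284, np.uint8(38), np.uint8(48), np.uint8(53)), (286, np.uint8(46), np.uint8(54), np.uint8(58)), (288, np.uint8(37), np.uint8(47), np.uint8(51)), (290, np.uint8(40), np.uint8(60), np.uint8(68)), (292, np.uint8(94), np.uint8(97), np.uint8(102))]
```

{"api": "send_rows", "payload": {
  "slide": [
    [-6,2.3,20],
    [0,0,30],
    [0,0,35],
    [0,0,35],
    [0,0,22],
    [0,0,12],
    [0,0,8],
    [0,0,0],
    [0,0,0]
  ],
  "roll": [0,0,0,0,0,0,0,0,0]
}}

```text
time_s: 16.55
ee_pos: [0.4411, -0.281, 0.0244]
eef_rot: [2.446, 1.97, 0.001]
contact_force: [0.5, -0.1, 0.2]
finger_gap: 0.0876
```

{"api": "send_rows", "payload": {
  "slide": [
    [0,0,0],
    [0,0,0],
    [0,0,0],
    [0,0,0],
    [0,0,0],
    [0,0,0],
    [0,0,0]
  ],
  "roll": [0,0,0,0,0,0,0],
  "grip": 1,
  "newtons": 20
}}

```text
time_s: 17.42
ee_pos: [0.4406, -0.2807, 0.0236]
eef_rot: [-2.447, -1.97, 0.0]
contact_force: [0.3, 0.1, -0.4]
finger_gap: 0.0339
```

{"api": "send_rows", "payload": {
  "slide": [
    [0,0,-6],
    [0,0,-20],
    [0,0,-35],
    [0,0,-45],
    [0,0,-45],
    [0,0,-40],
    [0,0,-30],
    [0,0,-15],
    [0,0,0],
    [0,0,0]
  ],
  "roll": [0,0,0,0,0,0,0,0,0,0]
}}

```text
time_s: 18.68
ee_pos: [0.4399, -0.2803, 0.2583]
eef_rot: [-2.445, -1.969, 0.001]
contact_force: [-0.2, -0.5, -1.2]
finger_gap: 0.0336
```

Run:
```python
from h import *
c3=None
s=ctrl.sense(); T=R.from_rotvec(s['eef_rot']).as_matrix(); p=np.array(s['ee_pos']); print(s['time_s'],p,s['finger_gap'],s['contact_force'])
a,c=cap('top'); cv2.imwrite('pics/t5.png',cv2.resize(a[180:320,130:330,::-1],None,fx=4,fy=4))
a,c=cap('wrist'); cv2.imwrite('pics/w5.png',a[:,:,::-1])
```

```text
18.675 [ 0.43991208 -0.28025494  0.25833026] 0.033634383399483186 [-0.18680943 -0.48487278 -1.20641611]
```

View pics/w5.png

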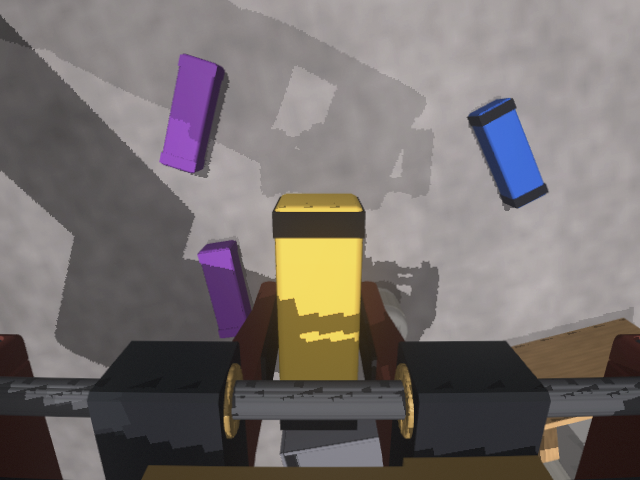

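View pics/t5.png

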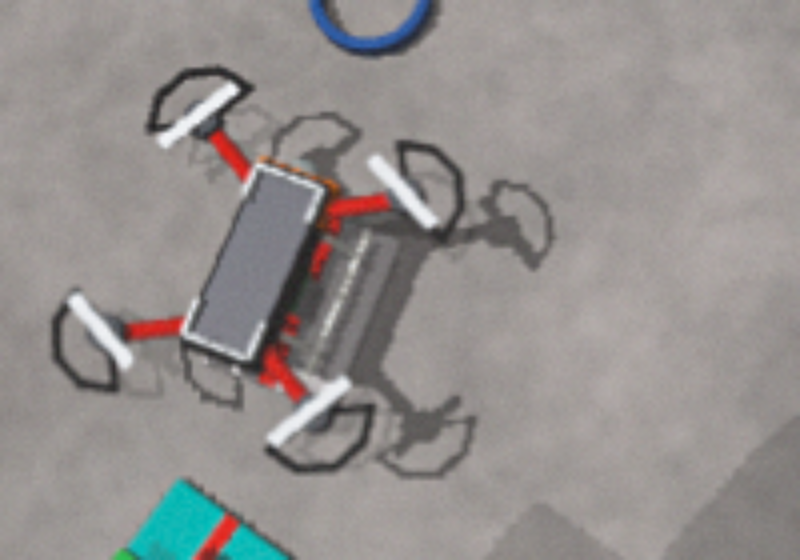

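The battery is held square, with its front top edge at row ~209 and rear edge at row ~430. The top crop shows the drone still set on the stand, with tray corners at (258,164), (331,188), (252,361) and (183,331).

Run:
```python
from h import *
c=ctrl.calibration('wrist'); s=ctrl.sense(); T=R.from_rotvec(s['eef_rot']).as_matrix(); p=np.array(s['ee_pos'])
f=lambda uv,z:((onplane(c,uv,z)-p)@T*1000).round(1)
print('batt top',f([[319,209],[319,211],[319,430],[273,211],[364,211],[273,237],[364,237]],p[2]+.0064),'bot',f([[319,194]],p[2]-.0236))
# w3 pose
T3=R.from_rotvec([-.548,-3.093,.001]).as_matrix(); p3=np.array([.47441,.27265,.26535])
o,d=ray(c,[[284,156],[356,156],[354,313],[286,313]])
o3=p3+T3@T.T@(o-p); d3=d@T@T3.T
P=o3+d3*((.149-o3[2])/d3[:,2])[:,None]
ct=ctrl.calibration('top'); Q=onplane(ct,np.array([[183,331],[252,361],[331,188],[258,164]])/4.+[130,180],.149)
for X in(P,Q):
    m=X.mean(0); e=X[2:].mean(0)-X[:2].mean(0); print(m.round(4),np.linalg.norm(e),np.arctan2(e[1],e[0]),np.linalg.norm(X[0]-X[1]))
```

```text
batt top [[ 51.2  -0.1  -6.3]
 [ 50.4  -0.1  -6.3]
 [-49.4   0.1  -6.4]
 [ 50.4 -16.9  -6.3]
 [ 50.5  16.4  -6.4]
 [ 40.5 -17.2  -6.3]
 [ 40.5  16.8  -6.4]] bot [[51.2  0.  23.7]]
[0.4732 0.2741 0.149 ] 0.11598450436235595 -0.3484149076183441 0.047818999460062975
[0.4738 0.2697 0.149 ] 0.11793735120457008 -0.3644708276562545 0.048623556977574894
```

{"api": "send_rows", "payload": {
  "slide": [
    [0,0,0],
    [0,0,0],
    [0,0,0],
    [0,0,0],
    [0,0,0],
    [0,0,0],
    [0,0,0],
    [0,0,0],
    [0,0,0],
    [0,0,0],
    [0,0,0],
    [0,0,0]
  ],
  "roll": [-0.07,-0.14,-0.15,-0.15,-0.15,-0.15,-0.15,-0.15,-0.15,-0.12,-0.057,0]
}}

```text
time_s: 20.27
ee_pos: [0.4403, -0.2805, 0.2587]
eef_rot: [-0.546, -3.092, -0.001]
contact_force: [0.0, 0.4, -1.7]
finger_gap: 0.0339
```

{"api": "send_rows", "payload": {
  "slide": [
    [5,17,0],
    [9,30,0],
    [12,41,0],
    [12,41,0],
    [12,41,0],
    [12,41,0],
    [12,41,0],
    [12,41,0],
    [12,41,0],
    [12,41,0],
    [12,41,0],
    [12,41,0],
    [12,41,0],
    [10,32,0],
    [0,0,0],
    [0,0,0]
  ],
  "roll": [0,0,0,0,0,0,0,0,0,0,0,0,0,0,0,0]
}}

```text
time_s: 22.28
ee_pos: [0.4742, 0.2706, 0.2593]
eef_rot: [-0.544, -3.093, 0.001]
contact_force: [-0.0, -0.4, -1.5]
finger_gap: 0.0341
```

Run:
```python
from h import *
s=ctrl.sense(); T=R.from_rotvec(s['eef_rot']).as_matrix(); p=np.array(s['ee_pos']); print(s['time_s'],p,T.round(3),s['finger_gap'])
print((T.T@(np.array([.474,.2735,.1636])-p)*1000).round(1), np.arctan2(T[1,0],T[0,0])-np.pi)
a,c=cap('wrist','w6')
```

```text
22.275 [0.47416588 0.27057551 0.25928629] [[-0.94   0.341 -0.001]
 [ 0.341  0.94  -0.001]
 [ 0.001 -0.001 -1.   ]] 0.03405315410364798
[ 1.1  2.8 95.7] -0.3484245041111569
```

View pics/w6.png

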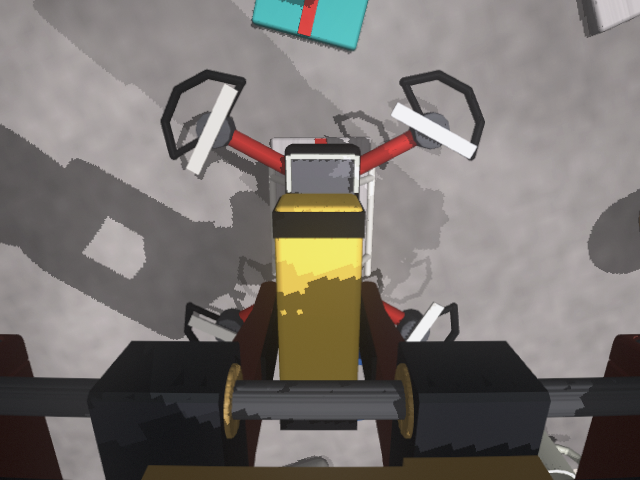

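The wrist view shows the battery above the tray and parallel to it. The visible tray end has corners at about (286,156) and (359,156).

Run:
```python
from h import *
c=ctrl.calibration('wrist'); s=ctrl.sense(); T=R.from_rotvec(s['eef_rot']).as_matrix(); p=np.array(s['ee_pos'])
print(((onplane(c,[[286,156],[359,156]],.149)-p)@T*1000).round(1))
im=cv2.imread('pics/w6.png'); print([(u,int(im[172,u].sum())) for u in list(range(280,296))+list(range(350,366))]); print([(r,int(im[r,320].sum())) for r in range(148,166)])
```

```text
[[ 59.6 -20.2 110.5]
 [ 59.7  27.2 110.4]]
[(280, 187), (281, 154), (282, 148), (283, 153), (284, 155), (285, 180), (286, 451), (287, 684), (288, 684), (289, 685), (290, 660), (291, 353), (292, 349), (293, 350), (294, 353), (295, 349), (350, 254), (351, 253), (352, 259), (353, 315), (354, 537), (355, 731), (356, 730), (357, 731), (358, 685), (359, 267), (360, 247), (361, 272), (362, 263), (363, 253), (364, 278), (365, 338)]
[(148, 121), (149, 129), (150, 131), (151, 134), (152, 151), (153, 257), (154, 467), (155, 688), (156, 689), (157, 688), (158, 669), (159, 302), (160, 221), (161, 354), (162, 355), (163, 356), (164, 352), (165, 355)]
```

{"api": "send_rows", "payload": {
  "slide": [
    [0.5,3,0],
    [0,0,8],
    [0,0,18],
    [0,0,22],
    [0,0,18],
    [0,0,12],
    [0,0,7],
    [0,0,4],
    [0,0,2],
    [0,0,0]
  ],
  "roll": [0,0,0,0,0,0,0,0,0,0]
}}

```text
time_s: 23.58
ee_pos: [0.4759, 0.2738, 0.169]
eef_rot: [0.545, 3.094, 0.001]
contact_force: [0.7, -0.9, -1.4]
finger_gap: 0.0341
```

{"api": "send_rows", "payload": {
  "slide": [
    [0,0,1],
    [0,0,1],
    [0,0,1],
    [0,0,0]
  ],
  "roll": [0,0,0,0]
}}

```text
time_s: 24.08
ee_pos: [0.4756, 0.2737, 0.1656]
eef_rot: [-0.545, -3.094, 0.0]
contact_force: [-0.3, -0.4, -1.3]
finger_gap: 0.0339
```

{"api": "send_rows", "payload": {
  "slide": [
    [0,0,0.5],
    [0,0,0.5],
    [0,0,0.5],
    [0,0,0]
  ],
  "roll": [0,0,0,0]
}}

```text
time_s: 24.58
ee_pos: [0.4756, 0.2736, 0.1641]
eef_rot: [-0.545, -3.094, 0.0]
contact_force: [-0.6, 0.1, -1.0]
finger_gap: 0.0339
```

{"api": "send_rows", "payload": {
  "slide": [
    [0,0,0.5],
    [0,0,0.3],
    [0,0,0]
  ],
  "roll": [0,0,0]
}}

```text
time_s: 24.95
ee_pos: [0.4757, 0.2737, 0.1636]
eef_rot: [0.545, 3.094, 0.0]
contact_force: [-0.7, -1.2, 2.6]
finger_gap: 0.0337
```

Force turned upward (contact). Release and rise.

{"api": "send_rows", "payload": {
  "slide": [
    [0,0,0],
    [0,0,0],
    [0,0,0],
    [0,0,0]
  ],
  "roll": [0,0,0,0],
  "grip": 0.4
}}

```text
time_s: 25.45
ee_pos: [0.4757, 0.2737, 0.1634]
eef_rot: [0.545, 3.094, 0.0]
contact_force: [0.4, 0.2, -0.3]
finger_gap: 0.0528
```

{"api": "send_rows", "payload": {
  "slide": [
    [0,0,-5],
    [0,0,-12],
    [0,0,-20],
    [0,0,-30],
    [0,0,-35],
    [0,0,-25],
    [0,0,0],
    [0,0,0],
    [0,0,0]
  ],
  "roll": [0,0,0,0,0,0,0,0,0]
}}

```text
time_s: 26.58
ee_pos: [0.4751, 0.2733, 0.2891]
eef_rot: [-0.545, -3.092, 0.002]
contact_force: [-1.0, 0.1, -0.0]
finger_gap: 0.0526
```

Run:
```python
from h import *
s=ctrl.sense(); print(s['time_s'],s['ee_pos'],s['finger_gap'],s['contact_force'])
a,c=cap('wrist','w7'); p=np.array(s['ee_pos']);T=R.from_rotvec(s['eef_rot']).as_matrix()
for q in blobs(a,(20,120,60),(34,255,255),300): print(q.reshape(-1,2).mean(0).round(),*rect(c,q,.17))
```

```text
26.575 [0.47507324 0.27332364 0.2891233 ] 0.05262606475165871 [-0.99716133  0.1317246  -0.02911722]
[319. 238.] [476.1 274.3  80.2  33.2] -0.355
```

View pics/w7.png

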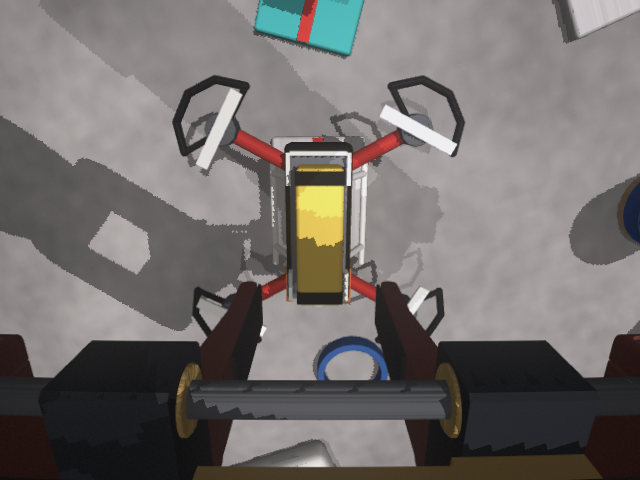

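The battery lies square between the lips, with a strip of tray floor visible at the rear (rows 156–165). One check of the end gap.

Run:
```python
from h import *
c=ctrl.calibration('wrist'); s=ctrl.sense(); T=R.from_rotvec(s['eef_rot']).as_matrix(); p=np.array(s['ee_pos'])
im=cv2.imread('pics/w7.png'); print([(r,*map(int,im[r,319])) for r in range(146,190)])
g=lambda r,z:((onplane(c,[[319,r]],z)-p)@T*1000).round(1)[0,0]
for r in (151,152,153): print('lip',r,g(r,.149))
for r in (164,165,166): print('end bottom',r,g(r,.140))
for r in (170,172): print('end top',r,g(r,.17))
for r in (302,304): print('nose end top',r,g(r,.17))
```

```text
[(146, 44, 45, 47), (147, 43, 44, 46), (148, 44, 46, 49), (149, 46, 46, 49), (150, 72, 73, 75), (151, 171, 178, 177), (152, 222, 227, 226), (153, 222, 227, 226), (154, 220, 225, 224), (155, 178, 183, 182), (156, 119, 113, 114), (157, 119, 114, 114), (158, 118, 113, 114), (159, 119, 114, 115), (160, 119, 113, 114), (161, 120, 116, 116), (162, 118, 113, 114), (163, 112, 111, 114), (164, 60, 99, 113), (165, 50, 97, 114), (166, 51, 99, 117), (167, 52, 104, 125), (168, 62, 132, 156), (169, 80, 171, 204), (170, 81, 173, 206), (171, 60, 108, 124), (172, 44, 48, 52), (173, 45, 49, 52), (174, 49, 52, 55), (175, 48, 52, 55), (176, 49, 53, 56), (177, 47, 52, 54), (178, 49, 54, 56), (179, 48, 53, 55), (180, 47, 52, 56), (181, 47, 52, 55), (182, 47, 51, 54), (183, 49, 53, 57), (184, 48, 51, 55), (185, 59, 103, 109), (186, 96, 204, 213), (187, 111, 232, 239), (188, 110, 232, 238), (189, 110, 232, 238)]
lip 151 60.6
lip 152 59.9
lip 153 59.2
end bottom 164 50.4
end bottom 165 49.6
end bottom 166 48.9
end top 170 49.6
end top 172 48.2
nose end top 302 -49.0
nose end top 304 -50.7
```

```bash
python3 -c "
from h import *
print(ctrl.finish_job())"
```

```text
the job is handed in; nothing more can be done
None
```

I set the quadcopter on the stand's green pad and let go. Then I laid the yellow battery in its tray, let go, raised the gripper clear and handed the job in at about 26.6 s. No verdict is reported.

- **Quadcopter:** after release it looked level in the picture. The close-up wrist view put its centre about 1 mm from the pad centre and in line with the stripe to under 0.01 rad. The coarser top view put the centre about 4 mm off and the turn about 0.014 rad off. These disagree slightly, but both are well inside the limits. I did not re-measure it after placing the battery, but its tray looked unmoved.
- **Battery:** it looked flat between the lips, about 2 mm towards the nose and 1 mm or less sideways, and turned under 0.01 rad from the quadcopter. The force reading showed about 4 N of contact as it touched down and near zero after release.
- **Other things:** I did not touch the blue battery, tape roll or glue bottle. I did not measure their final positions.

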